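# Slide the pump carrier under the nut driver and start it

### The job

Slide the aluminium carrier along the white plate, without lifting it, until the one screw that still stands proud of the pump housing is centred right under the bit tip of the fixed nut driver, and let go of the carrier. Only then press the start button fully in, and let it come back. Do not push against the driver or its stand, and leave the screw bin, the spare housing and the cup where they are.

Things in the scene. Friction and masses are not known exactly. Their poses are not given: they have to be found in the camera images.
- carrier: Loose work, 0.5-0.9 kg: aluminium plate 160 (x) x 90 (y) x 10 mm with a black pump housing (90 x 70 mm, cover 96 x 76 mm, cover top at z = 56 mm) centred at x = +28 mm and an upright black grip at its -x end. Origin: centre of the plate's underside; z up, x from grip to housing (at the start roughly to the robot's left, towards the driver), y square to it.
- grip (a point): Point to hold on the carrier's upright black grip, at (-62, 0, 52) mm in the carrier's frame. The grip is a vertical bar 22 mm (carrier x) by 18 mm (carrier y), reaching from 10 to 76 mm; pinch it across its 18 mm. It is 31 mm clear of the housing's cover. Axes as the carrier.
- screw_top (a point): Centre of the top of the proud screw head, at (62, -24, 73) mm in the carrier's frame. Of the four hexagonal steel heads on the cover (16 mm across corners, 7 mm high) this one stands 10 mm proud on its shank, at the corner far from the grip, on the right when looking from the grip. It must come under the bit tip.
- stand: Fixed nut driver. Origin on the plate exactly below the bit tip; z up, x from the lamp bar to the column (roughly robot's left). From above: barrel and hose up to 500 mm, grey arm 44 mm wide at z 222-270 from x = -135 to +190 mm, nose (48 mm diameter, from z 170), chuck (32 mm, from 134), bit (18 mm, from 84). Column 44 mm diameter at x = 170 mm, foot 100 x 130 x 20 mm centred at x = 175 mm.
- bit_tip (a point): Centre of the driver bit's lower end face (18 mm diameter), 84 mm above the plate, 11 mm higher than the proud screw's top. Fixed.
- start (a joint): Travel of the start button in m: 0 out, 0.008 fully pressed, about 5 N; it springs back.
- start_top (a point): Centre of the top of the black start button (40 mm diameter, on a small grey housing on the white plate), which is pressed straight down. It stands to the left or to the right of the work.
- screw_bin: Bystander: open green bin of screws, 110 x 85 x 45 mm, on the plate, on the other side of the work from the start button. Origin: centre of its underside.
- spare: Bystander: a spare black pump housing, 96 x 76 x 53 mm, with four seated screws and no carrier. Origin: centre of its underside.
- cup: Bystander: empty grey cup, 72 mm diameter, 90 mm high. Origin: centre of its underside.
- plate: The white perforated plate, fixed, 520 (x) x 920 (y) x 6 mm; its smooth top at z = 6 mm carries everything. Origin: centre of its underside.
- lamp (a point): Middle of the underside of the stand's lamp bar, at (-120, 0, 200) mm in the stand's frame; the bar is 36 (x) x 240 (y) x 22 mm high. With the screw under the tip and carrier x along stand x, the grip lies right under this bar, so hold the grip with the gripper tilted some 30 to 45 degrees, fingers pointing along carrier +x and down, its body leaning to -x. Axes as the stand.
Mind the look-alikes: they are no part of the job. Leave any green look-alike of the carrier alone.

How it is judged:
By the outcome, as a careful person would: the job done as asked, in the order asked, and still so for the second after the job is handed in, with the robot touching nothing.
It also fails if it takes over 48 s, if anything falls off the work surface, if the arm or the gripper's body presses on something with over 40 N, if the wrist force passes 120 N, or if a joint passes its speed limit or range.

### The arm

A 6-joint arm with a two-finger parallel gripper is mounted at the origin on the work surface. World frame = base frame: x ahead of the robot, y to its left, z up, the work surface at z = 0. Lengths are in m, angles in rad, forces in N, time in s.
With the tool pointing down it reaches from about 0.3 to 0.875 m from the base axis. Payload 6.4 kg.
Tool frame: the origin (TCP) lies midway between the tips of the shut fingers; the grasp point (between the pads) lies 19 mm behind it; z points along the fingers, y is the line along which they close (so a half turn about z gives the same grasp; the last joint's range is limited). The gripper opens to 85 mm and grips with 20 to 120 N. Pads are 22 mm wide; open, the fingers measure 114 mm over their backs; the gripper's body (76 mm by 85 mm) begins 54 mm behind the grasp point. The pads swing forward as they close: fully open they stand 13 mm farther back than shut.
Start: joints at [1.079, 0.181, 1.607, -0, 1.354, -0.206], TCP at [0.162, 0.552, 0.231] pointing down, gripper open.
Joint ranges: [-2.99, 2.99], [-0.89, 2.07], [0.3, 2.58], [-1.14, 4.28], [0, 2.63], [-3.12, 3.12]. Speed limits (rad/s): [2.57, 2.57, 3.01, 3.14, 3.14, 3.14].

### API

Orientations are given as a unit quaternion [w, x, y, z].
In Python, from bench import * gives the robot as it stands.
- The arm moves only by the tool play_rows, never from a script. Its argument "plan" is a list of rows, each a list of 3 entries, a list of its own where there are three numbers: the finger opening in mm, from 0 to 85.4, then the shift along the tool's x, y, z normalised to -1 to 1, where 1 is 40 cm, then the turn about the tool's z normalised to -1 to 1, where 1 is pi rad. A call has 1 to 10 rows; each row is the pose to reach, as a shift and turn from the pose commanded when the call began, along the tool's axes at that moment, turning the shorter way round; what a row does not reach only later rows make up. A row lasts 1/10 s, in which the tool goes at most 50 mm and 8.59 degrees, less where a joint would pass 70% of its speed; a pose out of reach is approached as far as the arm can. A call with a number of a shift or a turn outside -1 to 1 is refused whole. A call with a gripper value outside its range is refused whole. The fingers move at their own pace and stop on an object; the grip force is fixed at half the most. Time passes only in rows, so rows that repeat a pose let the fingers close. It gives the time, the measured TCP pose, the force, the opening and the grip force at its end, in the units of the state.
- get_obs(): the state, without advancing time (a new reading comes with each control period).
- camera(name): name is "side" or "top"; returns a dict with "image" (420x560x3 uint8, red, green, blue), "range_z" (420x560 float32, m along the optical axis (not along the pixel's ray), 0 where there is no reading), "intrinsics" (3x3 intrinsics, pixels), "rvec" (rotation vector, rad) and "tvec" (3), from world to camera coordinates, as OpenCV has them. Camera axes: x right, y down, z forward; pixel columns grow to the right and rows downward; lengths in m; the calibration is good to about 2 mm. A picture is of the moment at which its call begins.
- hand_in(): hands the job in; it is judged then, once.
Trained networks look in a picture, given as the dict that the camera call returned (one of the last four; its "shot" number tells which), for a name from the list of things; names that differ only in an ending like _2 or _b are one class to them, and where a whole thing is asked for, a point or a joint stands for the part that bears it (a point fixed in the world has none). Each returns a list of dicts, best first, with "conf" (0 to 1); they miss things now and then, are a little off and sometimes report something else, mostly with a low value. They report only what shows in the picture. A call takes as long as a camera call. They do not tell look-alikes from the thing itself.
- search_frame(picture, label): "rect" ([centre column, centre row, width, height] in pixels, round what is visible of it).
- masks_of(picture, label): "mask" (420x560 bool, what is visible of it) and "rect" ([centre column, centre row, width, height] in pixels, round what is visible of it).
The state is a dict: "time_s": time; "q": joint angles; "dq": joint speeds; "joint_efforts": joint torques, N m; "eef_pos": TCP position; "eef_rot": TCP orientation; "wrist_force": force on the tool from outside, world axes, zero at the start; "torque": the same for the moment, N m; "opening": opening from 0.0 (shut) to 1.0 (fully open); "grasp_force": force on a finger pad.
Only numpy, scipy, OpenCV 4.12 (cv2) and the standard library are available. Lean on these libraries where they do the work, as an engineer would, in place of code of your own. Each camera call takes 0.05 s, during which the arm holds its last target. There are 200 camera calls.

## Working session

There is one attempt and no reset: what is moved stays moved. The work goes in short steps, Python scripts to look and compute and a tool call to move; the robot and the scene stay as the last step left them, time stands still between calls to the robot, and variables do not carry over. Pictures are saved under pics/ and viewed, at most 10 in all, crops included, and the job is handed in when it is done.

Besides the shell and the picture viewer there is one more tool, called after ">>>" as a command line: name --argument value ..., lists and objects as JSON in quotes. play_rows: Moves the arm, as the interface text tells. Its arguments: {"type":"object","properties":{"plan":{"type":"array","items":{"type":"array"}}},"required":["plan"]}

```bash
mkdir -p pics; ls; cat > h.py <<'E'
from bench import *
import numpy as np, cv2
from scipy.spatial.transform import Rotation as R
def pts(p):
    K=p["intrinsics"];z=p["range_z"];v,u=np.mgrid[0:420,0:560]
    c=np.stack([(u-K[0,2])/K[0,0]*z,(v-K[1,2])/K[1,1]*z,z],-1)
    Rm=cv2.Rodrigues(np.array(p["rvec"],float))[0]
    return (c-np.array(p["tvec"]).ravel())@Rm   # world
def proj(p,X):
    return cv2.projectPoints(np.atleast_2d(np.array(X,float)),np.array(p["rvec"],float),np.array(p["tvec"],float),p["intrinsics"],None)[0][:,0]
def save(p,n): cv2.imwrite("pics/"+n,p["image"][:,:,::-1])
E
python3 - <<'E'
from h import *
o=get_obs();print({k:np.round(v,3) for k,v in o.items()})
for n in("top","side"):
    p=camera(n);save(p,n+"0.png");W=pts(p);np.savez("/tmp/%s0.npz"%n,W=W,**{k:p[k] for k in("image","range_z","intrinsics","rvec","tvec")})
    Rm=cv2.Rodrigues(np.array(p["rvec"],float))[0];print(n,"cam at",np.round(-Rm.T@np.array(p["tvec"]).ravel(),3))
    for l in("carrier","grip","screw_top","stand","start","start_top","screw_bin","spare","cup","lamp"):
        try:
            for d in masks_of(p,l)[:3]:
                m=d["mask"]&(p["range_z"]>0);print(l,round(d["conf"],2),np.round(d["rect"]),np.round(np.median(W[m],0),3),np.round(np.percentile(W[m],95,0),3))
        except Exception as e: print(l,e)
E
```

```text
pics
{'time_s': np.float64(0.0), 'q': array([ 1.079,  0.182,  1.608,  0.   ,  1.354, -0.206]), 'dq': array([ 0.002,  0.001, -0.001, -0.   , -0.001,  0.   ]), 'joint_efforts': array([-1.0000e-03, -4.4489e+01, -3.5133e+01, -0.0000e+00,  9.0000e-03,
       -0.0000e+00]), 'eef_pos': array([0.162, 0.551, 0.23 ]), 'eef_rot': array([-0.   ,  0.142,  0.99 , -0.001]), 'wrist_force': array([-0.506,  0.034, -0.139]), 'torque': array([-0.015, -0.021, -0.042]), 'grasp_force': np.float64(0.0), 'opening': np.float64(0.996)}
top cam at [0.326 0.008 1.205]
carrier 0.79 [431. 339.  71.  52.] [ 0.18  -0.326  0.052] [ 0.222 -0.261  0.065]
carrier 0.56 [363. 180.  63.  45.] [ 0.588 -0.166  0.059] [ 0.636 -0.101  0.072]
carrier 0.18 [361. 108.  38.  44.] [ 0.778 -0.168  0.051] [ 0.827 -0.131  0.059]
grip 0.92 [433. 335.  76.  47.] [ 0.181 -0.326  0.052] [ 0.223 -0.261  0.065]
grip 0.18 [151. 207.  17.  19.] [0.522 0.401 0.029] [0.539 0.418 0.033]
screw_top 0.97 [363. 179.  65.  42.] [ 0.587 -0.167  0.059] [ 0.634 -0.101  0.072]
screw_top 0.62 [430. 335.  69.  44.] [ 0.181 -0.326  0.052] [ 0.222 -0.261  0.
[... 956 characters left out ...]
screw_top 0.82 [348. 265.  69.  53.] [ 0.577 -0.186  0.036] [ 0.623 -0.115  0.067]
screw_top 0.78 [251. 383.  84.  75.] [ 0.164 -0.362  0.051] [ 0.214 -0.272  0.063]
stand 0.72 [291. 144. 122. 159.] [0.561 0.075 0.238] [0.691 0.271 0.435]
stand 0.71 [388. 337.  57.  62.] [ 0.488 -0.422  0.031] [ 0.545 -0.377  0.049]
start 0.6 [221. 195.  11.   9.] [0.518 0.392 0.025] [0.534 0.413 0.029]
start_top 0.53 [221. 191.  10.   8.] [0.519 0.394 0.025] [0.544 0.452 0.029]
screw_bin 0.55 [390. 338.  57.  60.] [ 0.486 -0.422  0.031] [ 0.545 -0.378  0.049]
spare 0.81 [396. 240.  43.  36.] [ 0.767 -0.188  0.047] [ 0.819 -0.137  0.055]
lamp 0.88 [292. 146. 126. 157.] [0.56  0.068 0.245] [0.629 0.242 0.436]
```

View pics/top0.png

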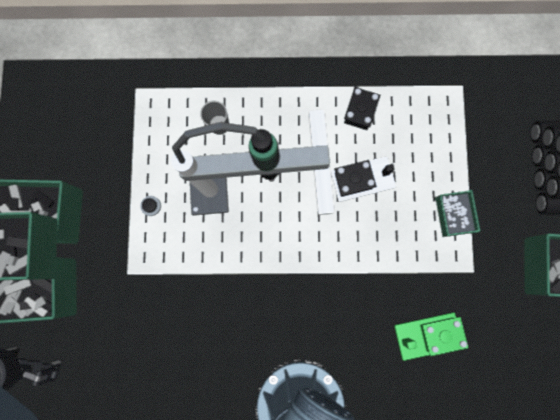

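View pics/side0.png

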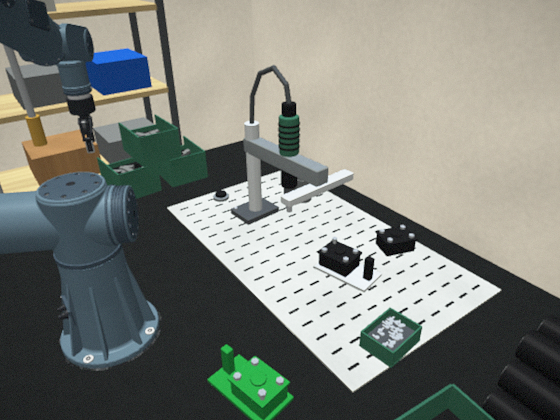

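Top view: carrier at about px (363,178) with its grip at (388,170), lamp bar at (320,162), driver barrel at (264,148), start button at (150,206) and bin at (457,214). The green look-alike is at (432,337). The side view agrees: carrier at (348,262), grip at (368,267), bit near (290,183). Next I'll fit poses to the point clouds.

```bash
cat > fit.py <<'E'
from h import *
from scipy.optimize import least_squares
def box(P,c,s):
    q=np.abs(P-np.array(c))-np.array(s)/2
    return np.linalg.norm(np.maximum(q,0),axis=1)+np.minimum(q.max(1),0)
def cyl(P,x,y,z0,z1,r):
    q=np.stack([np.hypot(P[:,0]-x,P[:,1]-y)-r,np.abs(P[:,2]-(z0+z1)/2)-(z1-z0)/2],1)
    return np.linalg.norm(np.maximum(q,0),axis=1)+np.minimum(q.max(1),0)
def carrier(P):
    d=[box(P,(0,0,.005),(.16,.09,.01)),box(P,(.028,0,.03),(.09,.07,.04)),box(P,(.028,0,.053),(.096,.076,.006)),box(P,(-.062,0,.043),(.022,.018,.066))]
    for x,y,h in((.062,-.024,.073),(.062,.024,.063),(-.006,.024,.063),(-.006,-.024,.063)): d.append(cyl(P,x,y,h-.007,h,.0075))
    return np.min(d,0)
def stand(P):
    return np.min([box(P,(.0275,0,.246),(.325,.044,.048)),cyl(P,0,0,.17,.222,.024),cyl(P,0,0,.134,.17,.016),cyl(P,0,0,.084,.134,.009),
      cyl(P,.17,0,0,.3,.022),box(P,(.175,0,.01),(.1,.13,.02)),box(P,(-.12,0,.211),(.036,.24,.022))],0)
def loc(W,p):
    c,s=np.cos(p[2]),np.sin(p[2]);d=W-np.array([p[0],p[1],.006+(p[3] if len(p)>3 else 0)])
    return np.stack([c*d[:,0]+s*d[:,1],-s*d[:,0]+c*d[:,1],d[:,2]],1)
def fit(W,sdf,p0,tol=.003):
    p=np.array(p0,float)
    for gate in(.03,.015,.008,.008):
        k=np.abs(sdf(loc(W,p)))<gate
        r=least_squares(lambda q:sdf(loc(W[k],q)),p,loss="soft_l1",f_scale=tol);p=r.x
    return p,np.sqrt(np.mean(sdf(loc(W[k],p))**2)),k.sum()
def cpts(W):
    k=(W[...,0]>.5)&(W[...,0]<.7)&(W[...,1]>-.29)&(W[...,1]<.12)&(W[...,2]>.011)&(W[...,2]<.1);return W[k]
def spts(W):
    k=(W[...,0]>.4)&(W[...,0]<.74)&(W[...,1]>-.12)&(W[...,1]<.32)&(W[...,2]>.016)&(W[...,2]<.283);return W[k]
E
python3 - <<'E'
from fit import *
A={n:np.load("/tmp/%s0.npz"%n)["W"] for n in("top","side")}
for n,W in A.items():
    pl=W[(W[...,0]>.45)&(W[...,0]<.5)&(W[...,1]>-.3)&(W[...,1]<0)&(abs(W[...,2]-.006)<.02)];print(n,"plate z",pl[:,2].mean(),pl[:,2].std())
    Y=W[...,1];C=cpts(W[(Y<-.07)]);
    print(" carrier",[np.round(x,4) for x in fit(C,carrier,(.588,-.18,1.7,0))])
    print(" stand",[np.round(x,4) for x in fit(spts(W),stand,(.58,.11,1.5,0))])
    b=W[(abs(W[...,0]-.52)<.04)&(abs(Y-.402)<.04)&(W[...,2]>.012)];t=b[b[:,2]>np.percentile(b[:,2],60)];print(" button",b.mean(0),t.mean(0),len(t),b[:,2].max(),(b.max(0)+b.min(0))/2)
E
```

```text
top plate z 0.005127883899610453 0.00234949074563163
 carrier [array([ 0.5946, -0.1723,  1.8155, -0.    ]), np.float64(0.002), np.int64(1969)]
 stand [array([ 5.7920e-01,  7.1900e-02,  1.6499e+00, -7.0000e-04]), np.float64(0.0016), np.int64(5527)]
 button [0.52215161 0.40038741 0.02373421] [0.52327134 0.40266882 0.03047516] 130 0.035568007240876554 [0.52280096 0.40266174 0.02422912]
side plate z 0.003434068390232901 0.001472673981927639
 carrier [array([ 0.5919, -0.1749,  1.8165, -0.0022]), np.float64(0.0017), np.int64(1829)]
 stand [array([ 0.5773,  0.0696,  1.6506, -0.003 ]), np.float64(0.0017), np.int64(4230)]
 button [0.51635401 0.39322819 0.02061096] [0.52003275 0.39635508 0.02641177] 44 0.029815634398384132 [0.51941575 0.39837384 0.0209514 ]
```

```bash
cat >> h.py <<'E'
def rel(targets):   # (x,y,z,phi=yaw of tool y in deg) -> shift, turn in the units of a row
    o=get_obs();q=o["eef_rot"];Rm=R.from_quat([q[1],q[2],q[3],q[0]]).as_matrix()
    phi=np.degrees(np.arctan2(Rm[1,1],Rm[0,1]))
    print("t",round(float(o["time_s"]),2),"pos",np.round(o["eef_pos"],4),"phi",round(phi,2),"zaxis",np.round(Rm[:,2],4),"F",np.round(o["wrist_force"],1),"grip",round(float(o["grasp_force"]),1),"open",round(float(o["opening"]),3))
    for x,y,z,f in targets:
        s=Rm.T@(np.array([x,y,z])-o["eef_pos"])/.4;print(np.round(s,3).tolist(),round(-((f-phi+180)%360-180)/180,4))
E
python3 - <<'E'
from h import *
A=np.load("/tmp/top0.npz");W=A["W"];im=A["image"]
m=(im.min(2)>170)&(W[...,0]>.2)&(abs(W[...,2])<.02);print("plate",np.percentile(W[m],[1,99],axis=0))
rel([(.36,.25,.23,73.7),(.36,0,.23,40),(.36,-.2,.23,14.05),(.50,-.234,.2,14.05),(.608,-.234,.16,14.05)])
E
```

```text
plate [[ 3.44744606e-01 -4.48604415e-01 -2.86316030e-04]
 [ 8.56306665e-01  4.55268014e-01  1.42645675e-02]]
t 1.1 pos [0.1621 0.5517 0.2313] phi 73.63 zaxis [-0.  0. -1.] F [-0.1  0.4 -0.1] grip 0.0 open 0.997
[-0.687, -0.584, 0.003] -0.0004
[-0.864, -1.184, 0.003] 0.1868
[-1.005, -1.664, 0.003] 0.331
[-1.364, -1.646, 0.078] 0.331
[-1.623, -1.57, 0.178] 0.331
```

>>> play_rows --plan '[[60,[-0.69,-0.58,0],0],[60,[-0.69,-0.58,0],0],[60,[-0.69,-0.58,0],0],[60,[-0.69,-0.58,0],0],[60,[-0.69,-0.58,0],0],[60,[-0.69,-0.58,0],0],[60,[-0.69,-0.58,0],0],[60,[-0.69,-0.58,0],0],[60,[-0.69,-0.58,0],0]]'

```text
time_s: 2.0
eef_pos: [0.3624, 0.2501, 0.2315]
eef_rot: [0.0, 0.144, 0.99, 0.0]
wrist_force: [0.5, 0.8, 0.5]
opening: 0.703
grasp_force: 0.0
```

```bash
python3 -c "
from h import *
rel([(.36,.0,.23,73.7),(.36,-.14,.23,14.05)])"
```

```text
t 2.0 pos [0.3624 0.2501 0.2315] phi 73.4 zaxis [ 3.e-04  3.e-04 -1.e+00] F [0.5 0.8 0.5] grip 0.0 open 0.703
[-0.173, -0.601, 0.004] -0.0017
[-0.273, -0.936, 0.003] 0.3297
```

>>> play_rows --plan '[[60,[-0.27,-0.94,0],0.33],[60,[-0.27,-0.94,0],0.33],[60,[-0.27,-0.94,0],0.33],[60,[-0.27,-0.94,0],0.33],[60,[-0.27,-0.94,0],0.33],[60,[-0.27,-0.94,0],0.33],[60,[-0.27,-0.94,0],0.33],[60,[-0.27,-0.94,0],0.33],[60,[-0.27,-0.94,0],0.33],[60,[-0.27,-0.94,0],0.33]]'

```text
time_s: 3.0
eef_pos: [0.3594, -0.139, 0.2311]
eef_rot: [-0.001, 0.614, 0.789, 0.0]
wrist_force: [0.1, 1.0, 0.1]
opening: 0.703
grasp_force: 0.0
```

```bash
python3 -c "
from h import *
rel([(.36,-.234,.23,14.05),(.608,-.234,.16,14.05)])"
```

```text
t 3.0 pos [ 0.3594 -0.139   0.2311] phi 14.2 zaxis [-4.0e-04  1.4e-03 -1.0e+00] F [0.1 1.  0.1] grip 0.0 open 0.703
[-0.231, -0.057, 0.002] 0.0008
[-0.383, 0.544, 0.177] 0.0008
```

>>> play_rows --plan '[[60,[-0.23,-0.06,0],0],[60,[-0.23,-0.06,0],0],[60,[-0.38,0.545,0.18],0],[60,[-0.38,0.545,0.18],0],[60,[-0.38,0.545,0.18],0],[60,[-0.38,0.545,0.18],0],[60,[-0.38,0.545,0.18],0],[60,[-0.38,0.545,0.18],0],[60,[-0.38,0.545,0.18],0],[60,[-0.38,0.545,0.18],0]]'

```text
time_s: 4.0
eef_pos: [0.6076, -0.2315, 0.1596]
eef_rot: [-0.0, 0.613, 0.79, -0.0]
wrist_force: [-0.2, 0.3, 0.3]
opening: 0.706
grasp_force: 0.0
```

```bash
python3 -c "
from h import *
rel([(.6083,-.2337,.16,14.05),(.6083,-.2337,.039,14.05)])
p=camera('side');save(p,'side1.png');print(proj(p,[.6083,-.2337,.058]))"
```

```text
t 4.0 pos [ 0.6076 -0.2315  0.1596] phi 14.38 zaxis [-7.e-04  3.e-04 -1.e+00] F [-0.2  0.3  0.3] grip 0.0 open 0.706
[-0.006, 0.0, -0.001] 0.0018
[-0.006, 0.0, 0.301] 0.0018
[[368.11124212 264.45002497]]
```

View pics/side1.png

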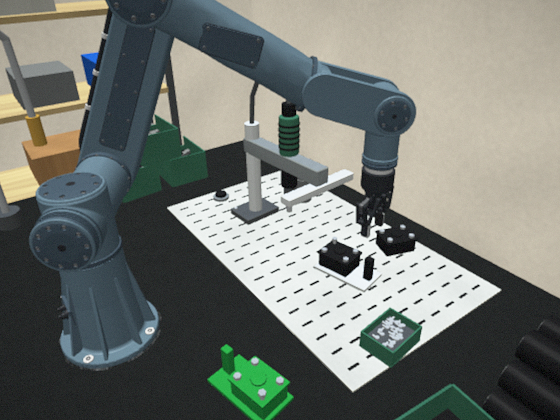

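The gripper (375,205) hangs above the grip (368,266), and the forearm is well clear of the driver. Descend and close.

>>> play_rows --plan '[[60,[-0.005,0,0.1],0.002],[60,[-0.005,0,0.2],0.002],[60,[-0.005,0,0.3],0.002],[60,[-0.005,0,0.3],0.002],[0,[-0.005,0,0.3],0.002],[0,[-0.005,0,0.3],0.002],[0,[-0.005,0,0.3],0.002],[0,[-0.005,0,0.3],0.002],[0,[-0.005,0,0.3],0.002],[0,[-0.005,0,0.3],0.002]]'

```text
time_s: 5.05
eef_pos: [0.61, -0.2371, 0.0431]
eef_rot: [0.003, 0.616, 0.787, -0.0]
wrist_force: [-1.6, -0.1, 7.7]
opening: 0.203
grasp_force: 60.3
```

```bash
python3 - <<'E'
from fit import *
for n in("top","side"):
    W=pts(camera(n));C=cpts(W[W[...,1]<-.07]);C=C[C[:,2]<.075]
    print(n,[np.round(x,4) for x in fit(C,carrier,(.593,-.174,1.816,0))])
rel([(.38,-.234,.0385,14.05),(.38,-.234,.0385,-90)])
E
```

```text
top [array([ 0.5956, -0.1733,  1.8213,  0.0048]), np.float64(0.0019), np.int64(730)]
side [array([ 0.5921, -0.1754,  1.8098, -0.0023]), np.float64(0.002), np.int64(1693)]
t 5.15 pos [ 0.61   -0.2371  0.0431] phi 13.9 zaxis [ 0.004  -0.0034 -1.    ] F [-3.  -0.   7.3] grip 60.3 open 0.202
[0.146, -0.556, 0.009] -0.0008
[0.146, -0.556, 0.009] 0.5772
```

The grip is held at 60 N, pressing lightly down. The moves allow no tilt, so I'll bring the carrier in turned: around the lamp bar's near end, with its x pointing away from the robot. That keeps the vertical gripper clear of both the bar and the driver arm.

>>> play_rows --plan '[[0,[0.014,-0.055,0],0],[0,[0.028,-0.11,0],0],[0,[0.042,-0.165,0],0],[0,[0.056,-0.22,0],0],[0,[0.07,-0.275,0],0],[0,[0.084,-0.33,0],0],[0,[0.098,-0.385,0],0],[0,[0.112,-0.44,0],0],[0,[0.126,-0.5,0],0],[0,[0.138,-0.55,0],0]]'

```text
time_s: 6.15
eef_pos: [0.3853, -0.238, 0.0434]
eef_rot: [0.006, 0.618, 0.787, 0.0]
wrist_force: [10.4, -0.2, 8.2]
opening: 0.203
grasp_force: 60.6
```

```bash
python3 - <<'E'
from fit import *
for n in("top","side"):
    p=camera(n);save(p,n+"2.png");W=pts(p);C=W[(W[...,0]>.34)&(W[...,0]<.46)&(W[...,1]>-.29)&(W[...,1]<-.06)&(W[...,2]>.011)&(W[...,2]<.075)]
    print(n,[np.round(x,4) for x in fit(C,carrier,(.365,-.174,1.816,0))])
rel([(.38,-.07,.039,-38),(.38,.095,.039,-90)])
E
```

```text
top [array([ 0.3696, -0.1756,  1.8064,  0.005 ]), np.float64(0.002), np.int64(933)]
side [array([ 0.365 , -0.176 ,  1.7959, -0.0019]), np.float64(0.0022), np.int64(1174)]
t 6.25 pos [ 0.3828 -0.2376  0.043 ] phi 13.79 zaxis [ 0.0054 -0.006  -1.    ] F [-5.4  0.5 15.6] grip 61.6 open 0.202
[0.409, 0.093, 0.007] 0.2877
[0.809, 0.191, 0.005] 0.5766
```

View pics/side2.png

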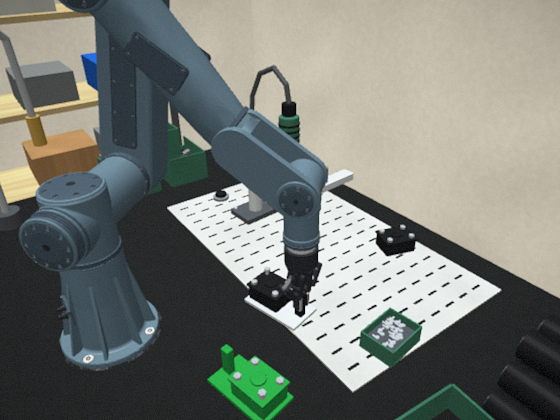

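The carrier (275,290) followed flat on the plate. Now slide it to +y while turning it.

>>> play_rows --plan '[[0,[0.04,0.009,0],0.029],[0,[0.08,0.019,0],0.058],[0,[0.12,0.028,0],0.087],[0,[0.16,0.037,0],0.116],[0,[0.2,0.047,0],0.145],[0,[0.24,0.056,0],0.174],[0,[0.28,0.065,0],0.203],[0,[0.32,0.075,0],0.232],[0,[0.36,0.084,0],0.261],[0,[0.4,0.093,0],0.29]]'

```text
time_s: 7.25
eef_pos: [0.3826, -0.0744, 0.0432]
eef_rot: [0.005, 0.9, 0.435, 0.001]
wrist_force: [-6.8, -14.2, 16.7]
opening: 0.202
grasp_force: 62.2
```

```bash
python3 - <<'E'
from fit import *
rel([(.38,.095,.043,-90)])
E
```

```text
t 7.25 pos [ 0.3826 -0.0744  0.0432] phi -38.39 zaxis [ 0.0062 -0.009  -0.9999] F [ -6.8 -14.2  16.7] grip 62.2 open 0.202
[0.328, -0.268, -0.003] 0.2867
```

>>> play_rows --plan '[[0,[0.033,-0.027,-0.001],0.029],[0,[0.066,-0.053,-0.002],0.058],[0,[0.099,-0.08,-0.003],0.087],[0,[0.131,-0.107,-0.003],0.116],[0,[0.164,-0.134,-0.003],0.145],[0,[0.197,-0.16,-0.003],0.174],[0,[0.23,-0.187,-0.003],0.203],[0,[0.262,-0.214,-0.003],0.232],[0,[0.295,-0.24,-0.003],0.261],[0,[0.328,-0.268,-0.003],0.287]]'

```text
time_s: 8.25
eef_pos: [0.3793, 0.098, 0.0431]
eef_rot: [0.002, 1.0, -0.001, 0.003]
wrist_force: [-0.1, -9.6, 7.9]
opening: 0.204
grasp_force: 60.4
```

```bash
cat > m.py <<'E'
from fit import *
import sys
def meas(g,rng,names=("top","side"),save_as=None):
    rs=[]
    for n in names:
        p=camera(n);W=pts(p)
        if save_as: save(p,n+save_as+".png")
        x0,x1,y0,y1=rng
        C=W[(W[...,0]>x0)&(W[...,0]<x1)&(W[...,1]>y0)&(W[...,1]<y1)&(W[...,2]>.011)&(W[...,2]<.08)]
        C=C[(np.hypot(C[:,0]-g[0]+.062,C[:,1]-g[1])>.045)]   # leave out grip and fingers
        f=fit(C,carrier,(g[0],g[1],g[2],0));q=f[0]
        s=q[:2]+np.array([[np.cos(q[2]),-np.sin(q[2])],[np.sin(q[2]),np.cos(q[2])]])@[.062,-.024]
        print(n,[np.round(x,4) for x in f],"screw",np.round(s,4))
E
python3 - <<'E'
from m import *
rel([(.40,.095,.043,-90)])
meas((.444,.093,0),(.34,.55,.02,.16),save_as="3")
E
```

```text
t 8.25 pos [0.3793 0.098  0.0431] phi -90.15 zaxis [ 0.0055 -0.0032 -1.    ] F [-0.1 -9.6  7.9] grip 60.4 open 0.204
[0.052, 0.007, 0.0] -0.0008
top [array([0.4447, 0.1002, 0.0129, 0.0054]), np.float64(0.0018), np.int64(833)] screw [0.507 0.077]
side [array([ 0.4435,  0.0982,  0.0044, -0.0022]), np.float64(0.0019), np.int64(953)] screw [0.5056 0.0744]
```

View pics/side3.png

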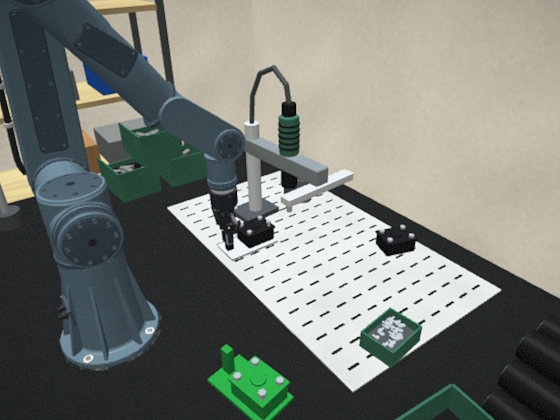

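The carrier (250,235) now points away from the robot with the housing short of the driver. First I'll check the z offset the top camera reports.

```bash
python3 - <<'E'
from m import *
def zs(W,p,t):
    L=loc(W.reshape(-1,3),p)
    for nm,b in(("cover",(-.01,.066,-.012,.012)),("platefar",(.0,.06,.040,.044)),("platenear",(.0,.06,-.044,-.040)),("ref -y",(.0,.06,-.09,-.06)),("ref +y",(.0,.06,.06,.09))):
        k=(L[:,0]>b[0])&(L[:,0]<b[1])&(L[:,1]>b[2])&(L[:,1]<b[3])&(abs(L[:,2])<.09);print(t,nm,k.sum(),np.round(1e3*(np.median(L[k,2]) if k.any() else 0),1))
zs(np.load("/tmp/top0.npz")["W"],(.5946,-.1723,1.8155),"top start")
zs(pts(camera("top")),(.4442,.0995,.009),"top now")
zs(np.load("/tmp/side0.npz")["W"],(.5919,-.1749,1.8165),"side start")
zs(pts(camera("side")),(.4435,.0982,.0044),"side now")
E
```

```text
top start cover 259 56.7
top start platefar 34 8.9
top start platenear 0 0.0
top start ref -y 226 -0.4
top start ref +y 240 -1.0
top now cover 196 58.6
top now platefar 0 0.0
top now platenear 31 4.3
top now ref -y 242 -0.8
top now ref +y 165 -0.3
side start cover 146 54.8
side start platefar 41 6.1
side start platenear 0 0.0
side start ref -y 14 -3.0
side start ref +y 165 -2.7
side now cover 112 55.0
side now platefar 0 0.0
side now platenear 42 3.3
side now ref -y 128 -2.7
side now ref +y 1 -5.4
```

>>> play_rows --plan '[[0,[0.03,0.003,0],0],[0,[0.06,0.006,0],0],[0,[0.09,0.009,0],0],[0,[0.115,0.012,0],0],[0,[0.14,0.012,0],0],[0,[0.155,0.012,0],0],[0,[0.165,0.012,0],0],[0,[0.17,0.012,0],0],[0,[0.17,0.012,0],0]]'

```text
time_s: 9.35
eef_pos: [0.4413, 0.0945, 0.0417]
eef_rot: [-0.0, 1.0, 0.0, -0.004]
wrist_force: [-17.0, -0.3, 18.6]
opening: 0.204
grasp_force: 64.5
```

```bash
python3 - <<'E'
from m import *
rel([])
meas((.512,.093,0),(.38,.62,.02,.16),save_as="4")
E
```

```text
t 9.35 pos [0.4413 0.0945 0.0417] phi -89.94 zaxis [-7.2e-03  1.0e-04 -1.0e+00] F [-17.   -0.3  18.6] grip 64.5 open 0.204
top [array([ 0.5054,  0.0985, -0.0069,  0.0041]), np.float64(0.0018), np.int64(445)] screw [0.5672 0.0741]
side [array([ 0.5039,  0.093 ,  0.0061, -0.0022]), np.float64(0.002), np.int64(800)] screw [0.566  0.0694]
```

>>> play_rows --plan '[[0,[0.004,0,-0.004],0],[0,[0.008,0,-0.007],0],[0,[0.012,0.001,-0.008],0],[0,[0.016,0.001,-0.008],0],[0,[0.018,0.001,-0.008],0],[0,[0.018,0.001,-0.008],0]]'

```text
time_s: 10.05
eef_pos: [0.4518, 0.0937, 0.0436]
eef_rot: [-0.0, 1.0, -0.0, -0.0]
wrist_force: [-1.1, 0.9, -6.9]
opening: 0.203
grasp_force: 61.1
```

```bash
python3 - <<'E'
from m import *
rel([])
meas((.512,.093,0),(.38,.63,.02,.16),names=("side","side","top"),save_as="5")
E
```

```text
t 10.05 pos [0.4518 0.0937 0.0436] phi -90.0 zaxis [-3.e-04  0.e+00 -1.e+00] F [-1.1  0.9 -6.9] grip 61.1 open 0.203
side [array([ 5.144e-01,  9.230e-02,  1.900e-03, -2.000e-04]), np.float64(0.0019), np.int64(974)] screw [0.5764 0.0684]
side [array([ 5.141e-01,  9.200e-02,  7.300e-03, -2.000e-04]), np.float64(0.0019), np.int64(964)] screw [0.5763 0.0685]
top [array([0.5155, 0.095 , 0.0104, 0.0037]), np.float64(0.0019), np.int64(403)] screw [0.5777 0.0717]
```

The carrier came up about 2 mm when I eased the downward bias too far, so I'll set it back down now with a 1 mm trim in x.

>>> play_rows --plan '[[0,[0.001,0,0.003],0],[0,[0.002,-0.001,0.006],0],[0,[0.002,-0.001,0.006],0]]'

```text
time_s: 10.5
eef_pos: [0.4527, 0.0939, 0.0417]
eef_rot: [0.0, 1.0, 0.0, -0.0]
wrist_force: [-3.4, -1.3, 1.8]
opening: 0.199
grasp_force: 62.0
```

```bash
python3 - <<'E'
from m import *
rel([])
meas((.512,.093,0),(.38,.63,.02,.16),names=("side","top"))
p=camera("side");im=p["image"];cv2.imwrite("pics/side6.png",cv2.resize(im[130:270,190:350,::-1],None,fx=4.5,fy=4.2,interpolation=cv2.INTER_CUBIC))
E
```

```text
t 10.5 pos [0.4527 0.0939 0.0417] phi -89.98 zaxis [-1.e-04 -6.e-04 -1.e+00] F [-3.4 -1.3  1.8] grip 62.0 open 0.199
side [array([ 0.515 ,  0.0923,  0.004 , -0.0024]), np.float64(0.0019), np.int64(924)] screw [0.5771 0.0685]
top [array([0.516 , 0.0944, 0.0121, 0.0013]), np.float64(0.0019), np.int64(388)] screw [0.5783 0.0711]
```

View pics/side6.png

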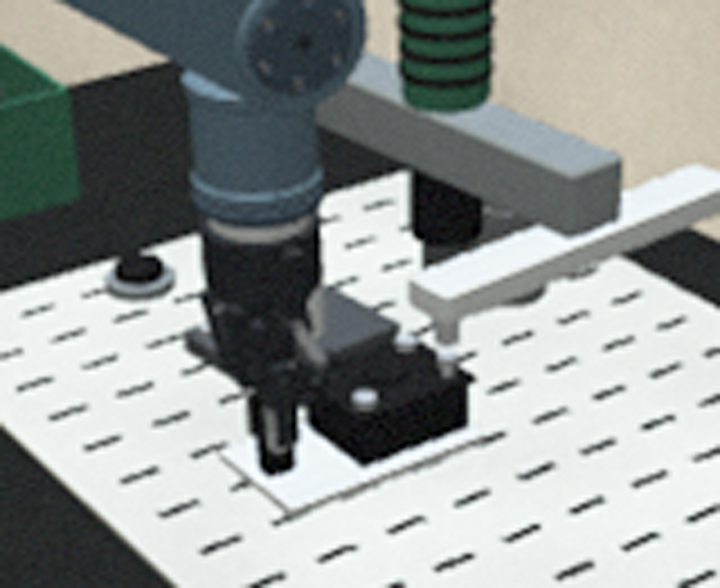

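The bit (447,325 in the crop) stands straight above the proud head (447,357). A last trim of about 1 mm in +y, then release.

>>> play_rows --plan '[[0,[0.001,-0.002,0],0],[0,[0.001,-0.004,0],0],[0,[0.001,-0.003,0],0],[45,[0.001,-0.003,0],0],[45,[0.001,-0.003,0],0],[45,[0.001,-0.003,0],0],[45,[0.001,-0.003,0],0],[45,[0.001,-0.003,0],0]]'

```text
time_s: 11.45
eef_pos: [0.4531, 0.0954, 0.0414]
eef_rot: [-0.0, 1.0, 0.0, 0.0]
wrist_force: [-0.3, 0.0, 0.0]
opening: 0.525
grasp_force: 0.0
```

```bash
python3 - <<'E'
from m import *
rel([])
meas((.512,.093,0),(.38,.63,.02,.16),names=("side","top","side","top"))
E
```

```text
t 11.45 pos [0.4531 0.0954 0.0414] phi -89.99 zaxis [ 5.e-04  1.e-04 -1.e+00] F [-0.3  0.   0. ] grip 0.0 open 0.525
side [array([ 5.157e-01,  9.370e-02,  5.000e-04, -2.000e-03]), np.float64(0.002), np.int64(887)] screw [0.5777 0.0698]
top [array([0.5156, 0.0952, 0.0111, 0.0008]), np.float64(0.0019), np.int64(377)] screw [0.5778 0.0719]
side [array([ 0.5158,  0.0936,  0.0042, -0.0022]), np.float64(0.002), np.int64(889)] screw [0.5779 0.0698]
top [array([5.161e-01, 9.370e-02, 7.600e-03, 5.000e-04]), np.float64(0.002), np.int64(381)] screw [0.5783 0.0702]
```

>>> play_rows --plan '[[45,[0,0,-0.05],0],[45,[0,0,-0.12],0],[45,[0,0,-0.2],0],[45,[-0.1,0,-0.28],0],[45,[-0.2,0,-0.3],0],[0,[-0.2,-0.12,-0.3],0],[0,[-0.2,-0.24,-0.3],0],[0,[-0.2,-0.36,-0.3],0],[0,[-0.2,-0.48,-0.3],0],[0,[-0.2,-0.48,-0.3],0]]'

```text
time_s: 12.65
eef_pos: [0.3722, 0.292, 0.1616]
eef_rot: [-0.001, 1.0, 0.003, 0.0]
wrist_force: [-0.6, -0.8, -0.1]
opening: 0.004
grasp_force: 0.0
```

```bash
python3 - <<'E'
from fit import *
for i in range(2):
  for n in("top","side"):
    p=camera(n);W=pts(p)
    if i: save(p,n+"7.png")
    C=W[(W[...,0]>.41)&(W[...,0]<.62)&(W[...,1]>.02)&(W[...,1]<.16)&(W[...,2]>.011)&(W[...,2]<.083)]
    q,e,k=fit(C,carrier,(.515,.094,.005,0));s,es,_=fit(spts(W),lambda P:stand(P),(.578,.071,1.65,0))
    sc=q[:2]+np.array([[np.cos(q[2]),-np.sin(q[2])],[np.sin(q[2]),np.cos(q[2])]])@[.062,-.024]
    print(n,np.round(q,4),round(e,4),k,"screw",np.round(sc,4),"stand",np.round(s,4),"err mm",np.round(1e3*(sc-s[:2]),1))
  b=W if n=="top" else pts(camera("top"));t=b[(abs(b[...,0]-.52)<.04)&(abs(b[...,1]-.402)<.04)&(b[...,2]>.026)];print("button",np.median(t,0),t.mean(0))
if 1:
    im=p["image"];cv2.imwrite("pics/side8.png",cv2.resize(im[160:260,210:340,::-1],None,fx=6,fy=5.9,interpolation=cv2.INTER_CUBIC))
    print(proj(p,[[.5773,.0696,.0875],[.5777,.0698,.0765]]))
rel([(.522,.401,.10,-90),(.522,.401,.035,-90)])
E
```

```text
top [5.183e-01 9.740e-02 2.700e-03 1.000e-04] 0.0021 1901 screw [0.5804 0.0735] stand [ 5.7930e-01  7.1900e-02  1.6505e+00 -7.0000e-04] err mm [1.1 1.7]
side [ 5.158e-01  9.370e-02  3.000e-04 -2.500e-03] 0.0018 1357 screw [0.5779 0.0697] stand [ 0.5773  0.0696  1.6512 -0.003 ] err mm [0.6 0.1]
button [0.52433966 0.40203495 0.02993221] [0.52378578 0.40264376 0.02982085]
top [ 5.185e-01  9.480e-02 -1.070e-02  1.000e-04] 0.0022 1896 screw [0.5802 0.0701] stand [ 5.7930e-01  7.1900e-02  1.6502e+00 -7.0000e-04] err mm [ 1.  -1.7]
side [ 0.5157  0.0938  0.0015 -0.0025] 0.0018 1359 screw [0.5777 0.0699] stand [ 0.5772  0.0696  1.6509 -0.003 ] err mm [0.5 0.3]
button [0.52418929 0.40277384 0.02944067] [0.52399886 0.40287075 0.02959089]
[[288.46079757 210.74488612]
 [288.54083966 213.81157199]]
t 12.95 pos [0.3731 0.2862 0.1612] phi -90.1 zaxis [-2.e-04 -3.e-04 -1.e+00] F [-0.4 -0.7  0.3] grip 0.0 open -0.0
[0.372, -0.288, 0.153] -0.0006
[0.372, -0.288, 0.315] -0.0006
```

View pics/side8.png

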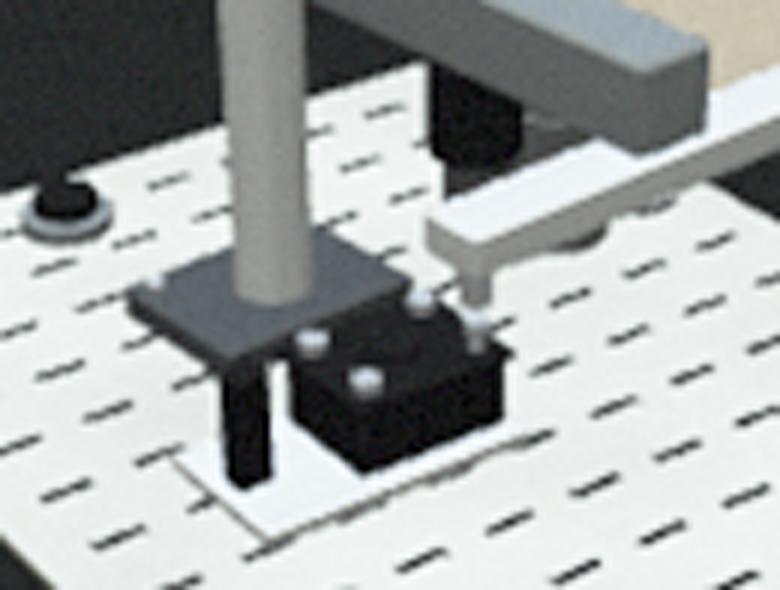

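The screw head (476,320) sits right under the bit (478,285), with both cameras giving about 1 mm error or less on average. Next, the button.

>>> play_rows --plan '[[0,[0.1,-0.1,0],0],[0,[0.19,-0.19,0],0],[0,[0.28,-0.288,0],0],[0,[0.372,-0.288,0.05],0],[0,[0.372,-0.288,0.13],0],[0,[0.372,-0.288,0.21],0],[0,[0.372,-0.288,0.26],0],[0,[0.372,-0.288,0.27],0],[0,[0.372,-0.288,0.27],0]]'

```text
time_s: 13.85
eef_pos: [0.5219, 0.4013, 0.0529]
eef_rot: [0.0, 1.0, -0.001, -0.001]
wrist_force: [0.2, -0.2, 0.8]
opening: -0.002
grasp_force: 0.0
```

```bash
python3 -c "
from h import *
rel([(.522,.401,.034,-90),(.522,.401,.022,-90)])
p=camera('top');W=pts(p);im=p['image'];p2=camera('side');save(p2,'side9.png')"
```

```text
t 13.85 pos [0.5219 0.4013 0.0529] phi -90.09 zaxis [-1.2e-03 -7.0e-04 -1.0e+00] F [ 0.2 -0.2  0.8] grip 0.0 open -0.002
[0.0, 0.001, 0.047] -0.0005
[0.0, 0.001, 0.077] -0.0005
```

View pics/side9.png

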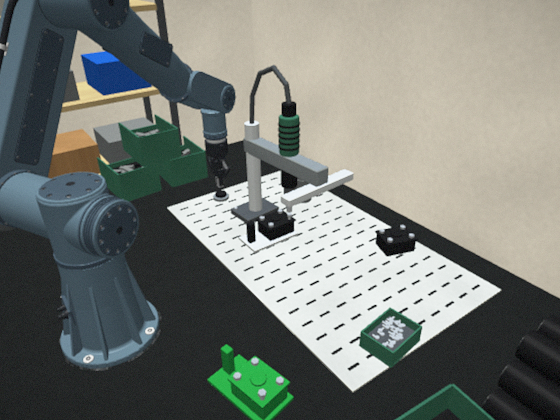

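The closed fingers (218,190) are over the button (221,195). Press down slowly.

>>> play_rows --plan '[[0,[0,0,0.02],0],[0,[0,0,0.035],0],[0,[0,0,0.045],0],[0,[0,0,0.055],0],[0,[0,0,0.06],0],[0,[0,0,0.065],0],[0,[0,0,0.065],0]]'

```text
time_s: 14.65
eef_pos: [0.5215, 0.4025, 0.0272]
eef_rot: [0.0, 1.0, 0.0, -0.0]
wrist_force: [-2.0, -0.8, 2.8]
opening: 0.0
grasp_force: 1.3
```

>>> play_rows --plan '[[0,[0,0,0.005],0],[0,[0,0,0.01],0],[0,[0,0,0.015],0],[0,[0,0,0.015],0]]'

```text
time_s: 15.05
eef_pos: [0.5218, 0.4027, 0.022]
eef_rot: [-0.0, 1.0, 0.0, 0.0]
wrist_force: [-3.1, -1.7, 8.1]
opening: 0.002
grasp_force: 4.2
```

>>> play_rows --plan '[[0,[0,0,0.004],0],[0,[0,0,0.008],0],[0,[0,0,0.01],0],[0,[0,0,0.01],0]]'

```text
time_s: 15.45
eef_pos: [0.5219, 0.4028, 0.0216]
eef_rot: [0.0, 1.0, 0.0, 0.0]
wrist_force: [-14.6, -7.5, 32.5]
opening: -0.003
grasp_force: 15.8
```

The button has bottomed: no more travel and the force jumped to 32 N. Release and retreat.

>>> play_rows --plan '[[0,[0,0,-0.02],0],[0,[0,0,-0.06],0],[0,[0,0,-0.16],0],[0,[0,0,-0.26],0],[0,[-0.1,0,-0.3],0],[0,[-0.2,0,-0.3],0],[0,[-0.2,0,-0.3],0],[0,[-0.2,0,-0.3],0]]'

```text
time_s: 16.25
eef_pos: [0.4414, 0.4028, 0.1378]
eef_rot: [-0.0, 1.0, 0.001, 0.001]
wrist_force: [0.4, -0.4, 0.4]
opening: -0.001
grasp_force: 0.0
```

```bash
python3 - <<'E'
from fit import *
rel([])
for n in("top","side"):
    p=camera(n);W=pts(p)
    C=W[(W[...,0]>.41)&(W[...,0]<.62)&(W[...,1]>.02)&(W[...,1]<.16)&(W[...,2]>.011)&(W[...,2]<.083)]
    q,e,k=fit(C,carrier,(.515,.094,.005,0));print(n,np.round(q,4))
    t=W[(abs(W[...,0]-.52)<.04)&(abs(W[...,1]-.402)<.04)&(W[...,2]>.022)&(W[...,2]<.06)];print("button top",np.median(t[:,2]),len(t))
print(hand_in())
E
```

```text
t 16.25 pos [0.4414 0.4028 0.1378] phi -89.93 zaxis [ 1.e-03  4.e-04 -1.e+00] F [ 0.4 -0.4  0.4] grip 0.0 open -0.001
top [ 5.185e-01  9.550e-02 -1.610e-02  1.000e-04]
button top 0.028827147285208216 182
side [ 0.5158  0.0937 -0.0006 -0.0024]
button top 0.02568510936270305 53
the job is handed in; nothing more can be done
None
```

The job is handed in: the proud screw is under the bit to within about 1–2 mm by the cameras, the carrier was let go, and then the button was pressed to its stop and came back; the one blemish is that the carrier lifted about 2 mm for well under a second during the final approach before I set it back down.

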